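Post the sunglasses case through the sprung flap of the wardrobe tidy

ROBOT

A 6-joint arm with a two-finger parallel gripper is mounted at the origin on the work surface. World frame = base frame: x ahead of the robot, y to its left, z up, the work surface at z = 0. Lengths are in mm, angles in rad, forces in N, time in s.
With the tool pointing down it reaches from about 275 to 750 mm from the base axis. Payload 10.2 kg.
Tool frame: the origin (TCP) lies at the very end of the fingers, on their centre line; the grasp point (between the pads) lies 19 mm behind it; z points along the fingers, x is the direction in which the jaws open and shut, and the axes are right-handed (so a half turn about z gives the same grasp; the last joint's range is limited). The gripper opens to 85 mm and grips with 20 to 120 N. Pads are 22 mm wide; open, the fingers measure 114 mm over their backs; the gripper's body (76 mm by 85 mm) begins 54 mm behind the grasp point. The pads swing forward as they close: fully open they stand 13 mm farther back than shut.
Start: joints at [-1.562, 0.313, 1.498, -0, 1.331, -0.223], TCP at [120.594, -510.968, 231.294] pointing down, gripper open.
Joint ranges: [-2.94, 2.94], [-0.97, 2.17], [0.19, 2.56], [-1.23, 4.37], [0.02, 3.11], [-2.88, 2.88]. Speed limits (rad/s): [2.39, 2.39, 3.01, 3.14, 3.14, 3.14].

INTERFACE

Orientations are given as a unit quaternion [w, x, y, z].
In Python, from rig import ctrl, cams gives the robot as it stands.
- The arm moves only by the tool play_rows, never from a script. Its argument "steps" is a list of rows, each a list of 2 entries, a list of its own where there are three numbers: the shift along the tool's x, y, z normalised to -1 to 1, where 1 is 0.75 m, then the turn, a rotation vector about the tool's x, y, z normalised to -1 to 1, where 1 is 45 degrees. A call has 1 to 20 rows; each row shifts and turns the commanded pose from where the row before left it, along the tool's axes as they then stand; what a row does not reach is not made up. A row lasts 1/10 s, in which the tool goes at most 50 mm and 8.59 degrees, less where a joint would pass 70% of its speed; a pose out of reach is approached as far as the arm can. A call with a number of a shift or a turn outside -1 to 1 is refused whole. A call with a gripper value outside its range is refused whole. "grip" is the closure, from 0 (fully open) to 1 (shut), set as the call begins (left out, the last holds). The fingers move at their own pace and stop on an object; "squeeze" is the grip in N (left out, the last holds). Time passes only in rows, so rows that do not move let the fingers close. It gives the time, the measured TCP pose, the force and the opening at its end, in the units of the state.
- ctrl.sense(): the state, without advancing time (a new reading comes with each control period).
- cams.capture(name): name is "scene" or "top" or "wrist"; returns the picture (420x560x3 uint8, red, green, blue); there is no depth.
- cams.camera_info(name): a dict with "fx", "fy", "cx", "cy" (pixels), "xyz" and "attitude" of the camera in the world. Camera axes: x right, y up, looking along -z (the intrinsics and any distortion apply to the point x, -y, -z); pixel columns grow to the right and rows downward; lengths in mm; the calibration is good to about 2 mm. The wrist camera is an equidistant fisheye: a pixel r from the principal point sees the ray r / f radians off the axis. A picture is of the moment at which its call begins: read the wrist's pose just before it. camera_info takes no time and is no camera call; for the wrist camera it gives the pose at the moment of the call.
- ctrl.finish_job(): hands the job in, once; it reports no verdict.
Trained networks look in the newest picture that a camera, given by its name, has taken for a name from the list of things; names that differ only in an ending like _2 or _b are one class to them, and where a whole thing is asked for, a point or a joint stands for the part that bears it (a point fixed in the world has none). Each returns a list of dicts, best first, with "p" (0 to 1); they miss things now and then, are a little off and sometimes report something else, mostly with a low value. They report only what shows in the picture. A call takes as long as a camera call. They do not tell look-alikes from the thing itself.
- cams.search_frame(camera, thing): "rect" ([centre column, centre row, width, height] in pixels, round what is visible of it).
- cams.tip_of(camera, thing): "pixel" ([column, row] in pixels: a listed point, or the origin of a listed thing).
The state is a dict: "time_s": time; "joints": joint angles; "dq": joint speeds; "tau": joint torques, N m; "eef_pos": TCP position; "ee_rot": TCP orientation; "force": force on the tool from outside, world axes, zero at the start; "wrist_torque": the same for the moment, N m; "grip_width": opening from 0.0 (shut) to 1.0 (fully open).
Only numpy, scipy, OpenCV 4.12 (cv2) and the standard library are available. Lean on these libraries where they do the work, as an engineer would, in place of code of your own. Each camera call takes 0.05 s, during which the arm holds its last target.

TASK

Put the sunglasses case away in the white wardrobe tidy: pass it long edge first, broadside, through the sloping mouth, holding the sprung flap open with the case, and push it right through so that it drops inside and the flap springs shut behind it. Leave the other things on the shelf where they are.

Things in the scene. Friction and masses are not known exactly. Their poses are not given: they have to be found in the camera images.
- case: Red plastic sunglasses case, a slim oblong box standing upright on one long edge: 30 mm thick (own x), 150 mm long (own y), 56 mm high (own z, up at the start); long edges bevelled 5 mm. Origin at its centre, 28 mm above the shelf at the start. About 120 g, rigid, stays closed.
- tidy: White wardrobe tidy fixed to the shelf: a closed, empty box 150 mm deep (own x -55 to +95 mm), 196 mm wide (own y), 192 mm high at the back, walls 6 mm, floor 6 mm. Origin on the shelf vertically below the mouth's centre; -x is its front, z up. Its front top face slopes at 40 deg to the horizontal, rising towards +x, and holds the mouth.
- mouth (a point): Centre of the mouth, in the sloping face, 165 mm high. 172 mm wide (tidy's y), 45 mm up the slope; a metal collar 4 mm thick stands 12 mm out around it. The case goes in along (0.643, 0, -0.766) in the tidy's frame (40 deg from vertical), its length along tidy's y, its thickness along the slope (0.766, 0, 0.643). Fingers either side of the case do not fit in; closed fingers do.
- panel (a point): Middle of the lower front edge of a white pegboard panel standing upright on the tidy behind the mouth, at (50, 0, 192) mm in the tidy's frame. It is 196 mm wide, 170 mm high, 8 mm thick; metal pegs stick out 22 mm forwards, 128 mm and 155 mm above this edge. A wide gripper held vertical over the mouth strikes it.
- flap (a joint): Angle of the metal flap in the mouth: 0 shut, 1.6 fully open (rad). Hinged 21.5 mm up the slope from the mouth's centre, 2.5 mm beneath the face; 43 mm long, 3 mm thick, 168 mm wide; swings inwards and down. Spring torque 0.04 N m shut, plus 0.1 N m per rad. A case let go half way is pinched or lifted back: push it on until its rear edge is up to 45 mm past the face; then it falls in.
- bottle: Amber glass bottle, bystander, 62 mm across, 165 mm tall, upright; origin under its centre.
- soapbox: Red plastic soap box lying flat, bystander, 95 x 65 x 36 mm (shorter and wider than the sunglasses case); origin under its centre.
- shoetree: Wooden shoe tree lying along its own x, bystander, about 245 mm long, 65 mm wide and high; origin on the shelf near its middle.
- keyring: Stainless key ring with two keys lying flat, bystander, about 70 mm long, 5 mm thick; origin under its middle.
- jar: Small clear glass jar with metal cap, bystander, 52 mm across, 55 mm tall; origin under its centre.
- brush: Wooden clothes brush lying along its own x, bystander, 160 x 44 x 34 mm; origin under its centre.
Things that resemble listed ones, but are neither listed nor needed, are in the scene too. What is shaped like the case but pink is not meant.

How it is judged:
By the outcome, as a careful person would: the job done as asked, in the order asked, and still so for the second after the job is handed in, with the robot touching nothing.
It also fails if it takes over 54 s, if anything falls off the work surface, if the arm or the gripper's body presses on something with over 40 N, if the wrist force passes 120 N, or if a joint passes its speed limit or range.

## Working session

There is one attempt and no reset: what is moved stays moved. The work goes in short steps, Python scripts to look and compute and a tool call to move; the robot and the scene stay as the last step left them, time stands still between calls to the robot, and variables do not carry over. Pictures are saved under pics/ and viewed, and the job is handed in when it is done.

Besides the shell and the picture viewer there is one more tool, called after "Request:" by a JSON object that holds its "method" and its "body". play_rows: Moves the arm, as the interface text tells. Its arguments: {"type":"object","properties":{"steps":{"type":"array"},"grip":{"type":"number"},"squeeze":{"type":"number"}},"required":["steps"]}

```bash
ls; mkdir -p pics; python3 - <<'E'
from rig import ctrl, cams
import cv2
s=ctrl.sense(); print(s)
for n in ("scene","top"):
    im=cams.capture(n); cv2.imwrite(f"pics/{n}0.png",im[:,:,::-1]); print(cams.camera_info(n))
    for t in ["case","tidy","mouth","panel","soapbox"]:
        print(n,t,[(([round(v) for v in d["rect"]]),round(d["p"],2)) for d in cams.search_frame(n,t)[:3]],[([round(v,1) for v in d["pixel"]],round(d["p"],2)) for d in cams.tip_of(n,t)[:3]])
print(cams.camera_info("wrist"))
print(ctrl.sense()["time_s"])
E
```

```text
pics
{'time_s': 0.0, 'joints': array([-1.56242418e+00,  3.13439621e-01,  1.49844268e+00,  2.97962444e-05,
        1.33099657e+00, -2.23396456e-01]), 'dq': array([-1.43537959e-03,  1.10492174e-03,  4.10273992e-04, -1.37892251e-04,
        3.72218232e-04, -2.13488522e-05]), 'tau': array([-1.17321291e-03, -4.12266076e+01, -2.59742707e+01, -2.53103326e-04,
        4.09654036e-03, -1.47495217e-05]), 'eef_pos': array([ 120.58721859, -510.69956755,  230.73828072]), 'ee_rot': array([-5.09990728e-04,  7.84121095e-01, -6.20607521e-01, -3.92052826e-04]), 'force': array([ 0.7205487 , -0.67021492, -0.3275626 ]), 'wrist_torque': array([ 0.00274379,  0.00198001, -0.01545402]), 'grip_width': 0.9978005592199842}
{'fx': 517.3339486102809, 'fy': 517.3339486102809, 'cx': 283.74389507712516, 'cy': 206.66617470378267, 'xyz': array([441.83695592, 938.4293309 , 963.52991771]), 'attitude': array([-0.06277846, -0.0174175 ,  0.42318743,  0.90369679])}
scene case [([374, 191, 25, 47], 0.74), ([323, 201, 25, 45], 0.56), ([301, 155, 51, 15], 0.33)] [([322.9, 200.3], 0.78), ([372.9, 185.9], 0.58), ([331.1, 277.2],
[... 417 characters left out ...]
, 1702.20165009]), 'attitude': array([-0.7027311 , -0.02979705,  0.03052747,  0.71017548])}
top case [([346, 251, 48, 15], 0.78)] [([369.2, 292.4], 0.76), ([344.8, 251.9], 0.64), ([319.7, 173.0], 0.33)]
top tidy [([249, 181, 82, 72], 0.7)] [([254.5, 186.5], 0.86)]
top mouth [([247, 180, 80, 67], 0.73)] [([251.0, 187.5], 0.62)]
top panel [([246, 178, 78, 77], 0.6)] [([245.5, 165.6], 0.97)]
top soapbox [([324, 169, 19, 28], 0.95)] [([324.0, 172.7], 0.84)]
{'fx': 325.19226210127806, 'fy': 325.19226210127806, 'cx': 283.97906244804585, 'cy': 212.79369585503434, 'xyz': array([ 193.23614825, -493.60029437,  373.69457642]), 'attitude': array([ 0.77562124, -0.11572323,  0.09204914, -0.61363408])}
1.1
```

View pics/scene0.png

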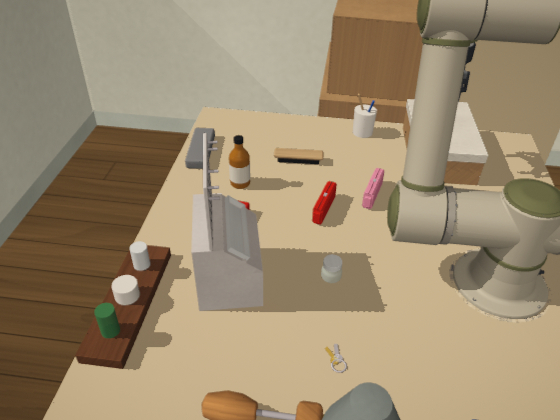

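View pics/top0.png

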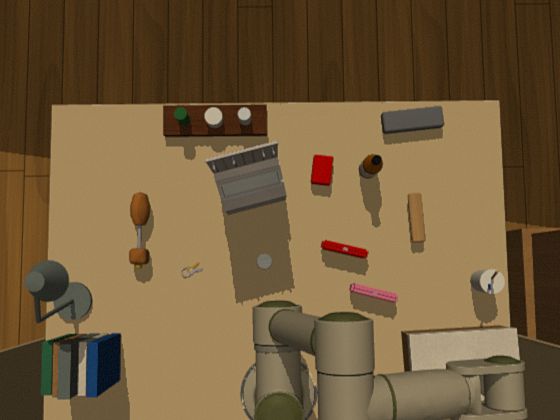

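The scene view shows the red case at (325,202), the pink look-alike at (374,187), and the tidy at (228,240). In the top view they are at (345,249), (373,292) and (250,185). Next I'll localise them.

```bash
cat > h.py <<'E'
import numpy as np, cv2
from scipy.spatial.transform import Rotation as R
from scipy.optimize import least_squares
def Rq(q): return R.from_quat([q[1],q[2],q[3],q[0]])
def proj(ci,P,fish=False):
    c=Rq(ci["attitude"]).inv().apply(np.atleast_2d(P)-ci["xyz"]); x,y,z=c[:,0],-c[:,1],-c[:,2]
    if fish:
        r=np.hypot(x,y); th=np.arctan2(r,z); k=th/np.maximum(r,1e-9)
        u,v=x*k,y*k
    else: u,v=x/z,y/z
    return np.c_[ci["fx"]*u+ci["cx"],ci["fy"]*v+ci["cy"]]
def ray(ci,px,fish=False):
    u=(px[0]-ci["cx"])/ci["fx"];v=(px[1]-ci["cy"])/ci["fy"]
    if fish:
        th=np.hypot(u,v); k=np.sin(th)/max(th,1e-9); d=np.array([u*k,v*k,np.cos(th)])
    else: d=np.array([u,v,1.])
    return Rq(ci["attitude"]).apply([d[0],-d[1],-d[2]])
def onz(ci,px,z,fish=False):
    d=ray(ci,px,fish); return ci["xyz"]+d*(z-ci["xyz"][2])/d[2]
def tri(obs):
    A=np.zeros((3,3));b=np.zeros(3)
    for ci,px,f in obs:
        d=ray(ci,px,f);d/=np.linalg.norm(d);M=np.eye(3)-np.outer(d,d);A+=M;b+=M@ci["xyz"]
    return np.linalg.solve(A,b)
E
python3 - <<'E'
from rig import ctrl,cams
from h import *
ct,cs=cams.camera_info("top"),cams.camera_info("scene")
t=cv2.imread("pics/top0.png");m=lambda im:((im[:,:,2].astype(int)>120)&(im[:,:,1]<60)&(im[:,:,0]<60))
M=m(t);M[:225]=0;M[265:]=0;M[:,:310]=0
ys,xs=np.nonzero(M);print(len(xs));r=cv2.minAreaRect(np.c_[xs,ys].astype(np.float32));print(r)
b=cv2.boxPoints(r);
for p in b: print(p,onz(ct,p,56)[:2])
print("case tri",tri([(ct,(344.8,250),0),(cs,(323,200.5),0)]),onz(ct,r[0],50))
for n,a,bb in [("tidy",(254.5,186.5),(242.2,276.3)),("mouth",(251,187.5),(235.2,227.2)),("panel",(245.5,165.6),(214.4,221.2))]:
    print(n,tri([(ct,a,0),(cs,bb,0)]))
print("keys",onz(ct,(192,270),0),"jar",onz(ct,(264,261),50),"bottle",onz(ct,(372,162),165),"soap",onz(ct,(322,170),36))
for n in ["top","scene"]:
    im=cv2.imread(f"pics/{n}0.png"); 
    c=im[130:280,190:400] if n=="top" else im[120:320,150:400]
    cv2.imwrite(f"pics/{n}0z.png",cv2.resize(c,None,fx=3,fy=3,interpolation=cv2.INTER_CUBIC))
E
```

```text
311
((344.61798095703125, 247.98873901367188), (46.32106018066406, 7.3454108238220215), 12.994616508483887)
[321.22473 246.35953] [ 461.15110384 -142.16734913]
[322.8764  239.20221] [ 483.72204219 -147.79909062]
[368.01123 249.61795] [ 449.3108134  -289.68449408]
[366.35956 256.77527] [ 426.81739798 -283.89599005]
case tri [ 453.67373626 -220.38041243   26.70713496] [ 455.44671709 -216.7468599    50.        ]
tidy [651.348195    68.94419117  -7.80250093]
mouth [641.84626051  74.3501141  160.63303538]
panel [694.54698707  88.12599697 185.87272908]
keys [390.93312533 274.58645729   0.        ] jar [417.01453568  39.09143218  50.        ] bottle [ 707.43831705 -288.87587142  165.        ] soap [ 709.04365155 -150.92371791   36.        ]
```

View pics/top0z.png

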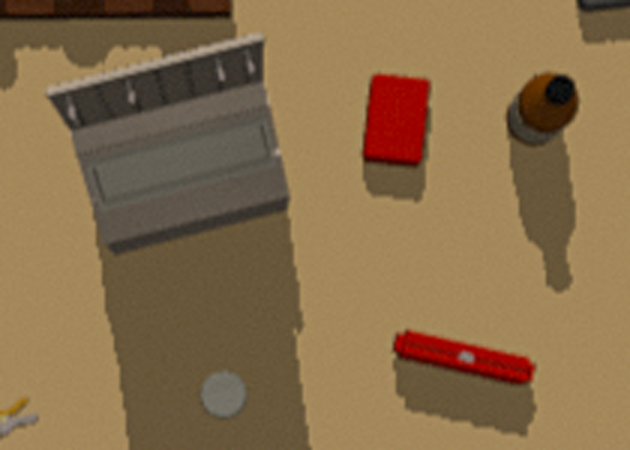

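View pics/scene0z.png

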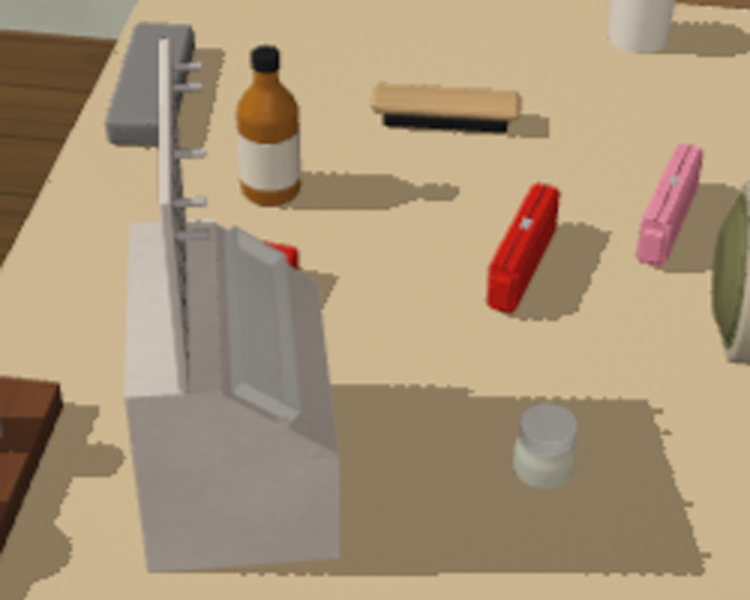

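```bash
cat > fit0.py <<'E'
from rig import ctrl,cams
from h import *
ct,cs=cams.camera_info("top"),cams.camera_info("scene")
def z(px,o): return (px[0]/3+o[0]-1/3,px[1]/3+o[1]-1/3)
T=[((50,98,362),(50,97)),((50,-98,362),(263,42)),((-55,98,118.8),(108,243)),((-55,-98,118.8),(288,200))]
S=[((-55,98,0),(338,557)),((95,98,0),(148,571)),((-55,98,118.8),(338,450)),((95,98,192),(128,393)),((95,-98,192),(130,225)),((32.2,98,192),(229,395))]
obs=[(ct,a,z(b,(190,130))) for a,b in T]+[(cs,a,z(b,(150,120))) for a,b in S]
def W(p,a): 
    c,s=np.cos(p[2]),np.sin(p[2]);return np.array([p[0]+c*a[0]-s*a[1],p[1]+s*a[0]+c*a[1],a[2]])
f=lambda p:np.concatenate([proj(ci,W(p,a))[0]-b for ci,a,b in obs])
r=least_squares(f,[645,70,0.1],loss="soft_l1",x_scale=[10,10,.1]);print(r.x,np.round(f(r.x).reshape(-1,2),1).tolist())
E
python3 fit0.py
```

```text
[6.47048384e+02 7.70359496e+01 2.44884544e-01] [[-1.4, 0.1], [0.4, -0.2], [-1.7, 0.3], [0.3, -1.4], [1.1, -0.5], [0.4, -0.2], [1.0, 0.6], [-0.5, 0.6], [0.4, -1.3], [-4.1, -2.0]]
```

```bash
cat >> h.py <<'E'
def tool(zdir,xdir):
    z=np.array(zdir,float);z/=np.linalg.norm(z);x=np.array(xdir,float);x-=z*(x@z);x/=np.linalg.norm(x)
    return R.from_matrix(np.c_[x,np.cross(z,x),z])
def plan(p0,r0,p1,r1,vmax=45,wmax=7.5,n=None):
    p0=np.array(p0,float);p1=np.array(p1,float)
    rv=(r0.inv()*r1).as_rotvec();N=n or max(1,int(np.ceil(max(np.linalg.norm(p1-p0)/vmax,np.degrees(np.linalg.norm(rv))/wmax))))
    p=p0.copy();r=r0;rows=[]
    for k in range(1,N+1):
        s=np.round(r.inv().apply(p0+(p1-p0)*k/N-p)/750,4)
        w=np.round((r.inv()*r0*R.from_rotvec(rv*k/N)).as_rotvec()/(np.pi/4),3)
        rows.append([s.tolist(),w.tolist()]); p=p+r.apply(s*750); r=r*R.from_rotvec(w*np.pi/4)
    print(N,rows);print("end",p.round(1),r.as_quat()[[3,0,1,2]].round(4).tolist()); return p,r
E
python3 - <<'E'
from rig import ctrl,cams
from h import *
s=ctrl.sense();ci=cams.camera_info("wrist")
r=Rq(s["ee_rot"]);print(r.as_matrix().round(3).tolist());print("cam in tool",r.inv().apply(ci["xyz"]-s["eef_pos"]),(r.inv()*Rq(ci["attitude"])).as_matrix().round(3).tolist())
a=np.radians(0)
p,r=plan([120.6,-511,231.3],Rq([0,.784121,-.620607,0]),[430,-100,300],tool([0,0,-1],[np.cos(a),np.sin(a),0]))
E
```

```text
[[0.23, -0.973, 0.0], [-0.973, -0.23, 0.0], [-0.0, -0.0, -1.0]]
cam in tool [  -0.20874876  -74.68282208 -142.40142297] [[1.0, -0.0, 0.001], [-0.0, -0.956, -0.292], [0.001, 0.292, -0.956]]
12 [[[-0.0365, -0.0439, -0.0076], [0.0, 0.0, -0.142]], [[-0.0315, -0.0478, -0.0077], [0.0, 0.0, -0.142]], [[-0.0259, -0.0509, -0.0076], [0.0, 0.0, -0.142]], [[-0.0201, -0.0535, -0.0076], [0.0, 0.0, -0.142]], [[-0.014, -0.0555, -0.0077], [0.0, 0.0, -0.142]], [[-0.0078, -0.0566, -0.0076], [0.0, 0.0, -0.142]], [[-0.0014, -0.0571, -0.0076], [0.0, 0.0, -0.143]], [[0.0051, -0.057, -0.0077], [0.0, 0.0, -0.142]], [[0.0113, -0.056, -0.0076], [0.0, 0.0, -0.142]], [[0.0174, -0.0544, -0.0076], [0.0, 0.0, -0.142]], [[0.0235, -0.0522, -0.0077], [0.0, 0.0, -0.142]], [[0.0291, -0.0492, -0.0076], [0.0, 0.0, -0.142]]]
end [ 430. -100.  300.] [0.0, 1.0, 0.0, 0.0]
```

```bash
python3 - <<'E'
from h import *
plan([120.6,-511,231.3],Rq([0,.784121,-.620607,0]),[490,30,300],tool([0,0,-1],[1,0,0]))
E
```

```text
15 [[[-0.0393, -0.043, -0.0061], [0.0, 0.0, -0.114]], [[-0.0352, -0.0463, -0.0061], [0.0, 0.0, -0.113]], [[-0.031, -0.0493, -0.0061], [0.0, 0.0, -0.114]], [[-0.0265, -0.0519, -0.0061], [0.0, 0.0, -0.114]], [[-0.0217, -0.054, -0.0061], [0.0, 0.0, -0.113]], [[-0.0169, -0.0557, -0.0061], [0.0, 0.0, -0.114]], [[-0.0118, -0.0571, -0.0061], [0.0, 0.0, -0.114]], [[-0.0067, -0.0578, -0.0062], [0.0, 0.0, -0.113]], [[-0.0015, -0.0582, -0.0061], [0.0, 0.0, -0.114]], [[0.0037, -0.0581, -0.0061], [0.0, 0.0, -0.114]], [[0.0089, -0.0576, -0.0061], [0.0, 0.0, -0.113]], [[0.0139, -0.0565, -0.0061], [0.0, 0.0, -0.114]], [[0.019, -0.0551, -0.0061], [0.0, 0.0, -0.114]], [[0.0238, -0.0531, -0.0061], [0.0, 0.0, -0.113]], [[0.0284, -0.0509, -0.0061], [0.0, 0.0, -0.114]]]
end [490.  30. 300.] [0.0, 1.0, 0.0, 0.0]
```

Request:
{"method": "play_rows", "body": {"steps": [[[-0.039,-0.043,-0.006],[0,0,-0.114]],[[-0.035,-0.046,-0.006],[0,0,-0.114]],[[-0.031,-0.049,-0.006],[0,0,-0.114]],[[-0.026,-0.052,-0.006],[0,0,-0.114]],[[-0.022,-0.054,-0.006],[0,0,-0.114]],[[-0.017,-0.056,-0.006],[0,0,-0.114]],[[-0.012,-0.057,-0.006],[0,0,-0.114]],[[-0.007,-0.058,-0.006],[0,0,-0.114]],[[-0.001,-0.058,-0.006],[0,0,-0.114]],[[0.004,-0.058,-0.006],[0,0,-0.114]],[[0.009,-0.058,-0.006],[0,0,-0.114]],[[0.014,-0.056,-0.006],[0,0,-0.114]],[[0.019,-0.055,-0.006],[0,0,-0.114]],[[0.024,-0.053,-0.006],[0,0,-0.114]],[[0.028,-0.051,-0.006],[0,0,-0.114]],[[0,0,0],[0,0,0]],[[0,0,0],[0,0,0]]], "grip": 0}}

```text
time_s: 2.8
eef_pos: [489.0, 30.3, 298.5]
ee_rot: [0.0, 1.0, 0.003, -0.0]
force: [-0.3, -1.0, -0.5]
grip_width: 0.999
```

```bash
python3 - <<'E'
from rig import ctrl, cams
import cv2,pickle
s=ctrl.sense();ci=cams.camera_info("wrist");im=cams.capture("wrist");cv2.imwrite("pics/w1.png",im[:,:,::-1]);pickle.dump(ci,open("w1.pkl","wb"))
print(s["time_s"],s["joints"].round(2),s["eef_pos"],s["ee_rot"])
for t in ["mouth","panel"]: print(t,cams.tip_of("wrist",t)[:2])
cv2.imwrite("pics/w1z.png",cv2.resize(im[:,:,::-1],None,fx=1.42,fy=1.42,interpolation=cv2.INTER_CUBIC))
E
```

```text
2.8 [-0.18  0.19  1.48 -0.    1.47 -0.18] [488.98616453  30.29197665 298.48380102] [ 8.23980606e-05  9.99996735e-01  2.52960249e-03 -3.53581171e-04]
mouth [{'pixel': [457.0, 153.5], 'p': 0.74}, {'pixel': [419.8, 285.7], 'p': 0.74}]
panel [{'pixel': [511.0, 148.0], 'p': 0.86}]
```

View pics/w1z.png

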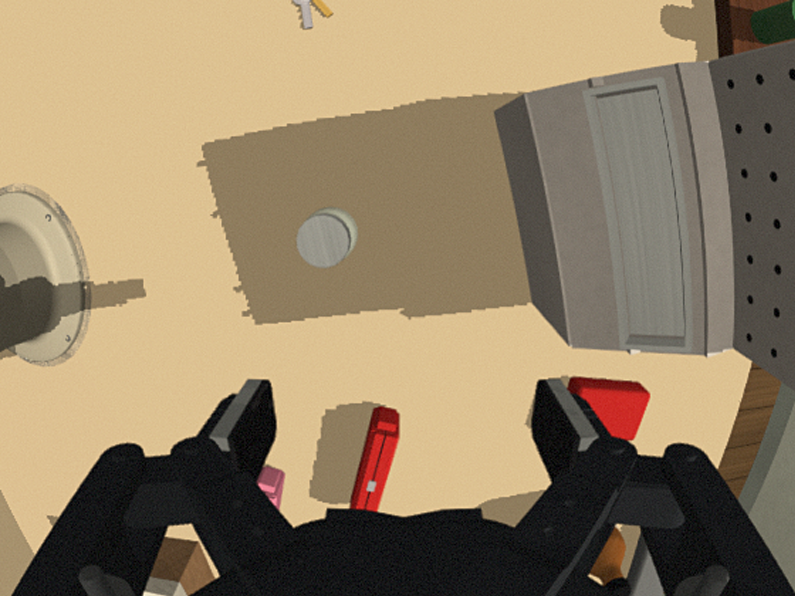

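```bash
python3 - <<'E'
import cv2
im=cv2.imread("pics/w1.png");cv2.imwrite("pics/w1c.png",cv2.resize(im[30:265,340:540],None,fx=2.5,fy=2.5,interpolation=cv2.INTER_CUBIC))
E
```

```text
(no output)
```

View pics/w1c.png

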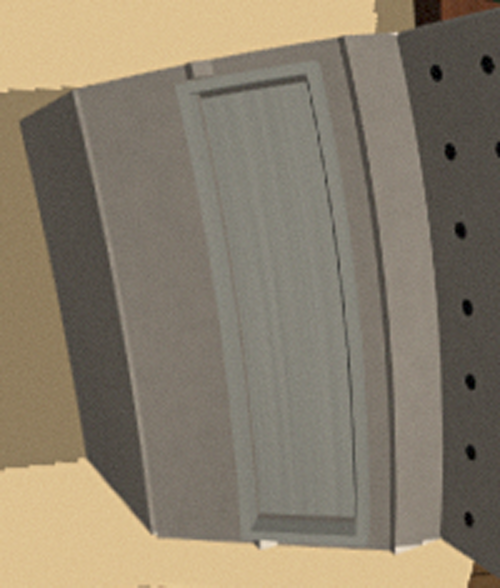

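```bash
cat > fit1.py <<'E'
from h import *
import pickle,sys
exec(open("fit0.py").read().split("f=lambda")[0])
cw=pickle.load(open("w1.pkl","rb"))
def col(s,y,o=12): return (s*.766-.643*o,y,165+s*.643+.766*o)
Wp=[((-55,98,118.8),(73,90)),((-55,-98,118.8),(155,535)),((-55,98,0),(21,122)),((-55,-98,0),(86,459)),((50,98,192),(397,33)),((50,-98,192),(441,538)),
(col(-26.5,90),(177,88)),(col(26.5,90),(319,60)),(col(-26.5,-90),(242,540)),(col(26.5,-90),(368,535))]
wo=[(a,np.array(b)/2.5+[339.8,29.8]) for a,b in Wp]
f=lambda p:np.concatenate([proj(cw,W(p,a),True)[0]-b for a,b in wo])
g=lambda p:np.concatenate([f(p),.4*np.concatenate([proj(ci,W(p,a))[0]-b for ci,a,b in obs])])
for fun in (f,g):
    r=least_squares(fun,[645,70,0.2],loss="soft_l1",x_scale=[10,10,.1]);print(r.x.round(4),np.round(f(r.x).reshape(-1,2),1).tolist())
E
python3 fit1.py
```

```text
[6.510308e+02 7.865280e+01 2.469000e-01] [[1.3, -0.6], [0.3, 0.9], [-0.4, -0.5], [0.9, 0.2], [-0.7, -0.1], [-0.4, 0.6], [0.1, -1.3], [-0.8, 0.1], [0.6, -0.4], [-0.1, 4.2]]
[6.508516e+02 7.858620e+01 2.477000e-01] [[1.1, -0.5], [0.2, 1.0], [-0.5, -0.4], [0.8, 0.3], [-0.9, -0.2], [-0.5, 0.6], [-0.2, -1.3], [-1.0, 0.1], [0.5, -0.3], [-0.2, 4.3]]
```

The wrist view shows the tidy cleanly. Its fit is (650.5, 78.5) with yaw 0.247, residuals about 1 px apart from one poorly marked collar corner. Now I'll move over the case.

```bash
python3 - <<'E'
from rig import ctrl
from h import *
s=ctrl.sense()
a=-.235
plan([490,30,300],tool([0,0,-1],[1,0,0]),[455,-210,150],tool([0,0,-1],[np.cos(a),np.sin(a),0]))
E
```

```text
7 [[[-0.0067, 0.0457, 0.0286], [0.0, 0.0, 0.043]], [[-0.0051, 0.0459, 0.0285], [0.0, 0.0, 0.042]], [[-0.0036, 0.0461, 0.0286], [0.0, 0.0, 0.043]], [[-0.002, 0.0461, 0.0286], [0.0, 0.0, 0.043]], [[-0.0005, 0.0462, 0.0286], [0.0, 0.0, 0.043]], [[0.0011, 0.0462, 0.0285], [0.0, 0.0, 0.042]], [[0.0026, 0.0461, 0.0286], [0.0, 0.0, 0.043]]]
end [ 455. -210.  150.] [0.0, 0.9931, -0.1171, 0.0]
```

Request:
{"method": "play_rows", "body": {"steps": [[[-0.007,0.046,0.0286],[0,0,0.043]],[[-0.005,0.046,0.0286],[0,0,0.043]],[[-0.0036,0.046,0.0286],[0,0,0.043]],[[-0.002,0.046,0.0286],[0,0,0.043]],[[-0.0005,0.046,0.0286],[0,0,0.042]],[[0.001,0.046,0.0286],[0,0,0.042]],[[0.0026,0.046,0.0286],[0,0,0.043]],[[0,0,0],[0,0,0]],[[0,0,0],[0,0,0]],[[0,0,0],[0,0,0]]]}}

```text
time_s: 3.95
eef_pos: [454.8, -209.9, 149.4]
ee_rot: [0.0, 0.993, -0.115, 0.001]
force: [0.2, -0.6, 0.6]
grip_width: 1.0
```

```bash
python3 - <<'E'
from rig import ctrl, cams
from h import *
import pickle
s=ctrl.sense();ci=cams.camera_info("wrist");im=cams.capture("wrist")[:,:,::-1];cv2.imwrite("pics/w2.png",im);pickle.dump(ci,open("w2.pkl","wb"))
print(s["time_s"],s["joints"].round(2),s["eef_pos"],s["ee_rot"])
o=im.copy()
a=-.235;c,sn=np.cos(a),np.sin(a)
for z,b in ((56,10),(0,10)):
    P=[[455-0+c*x-sn*y,-217+sn*x+c*y,z] for x,y in ((-b,-75),(b,-75),(b,75),(-b,75))]
    cv2.polylines(o,[np.round(proj(ci,P,True)).astype(int)],True,(255,255,0) if z else (0,255,0),1)
cv2.imwrite("pics/w2z.png",cv2.resize(np.hstack([im[100:420,150:430],o[100:420,150:430]]),None,fx=1.42,fy=1.42,interpolation=cv2.INTER_CUBIC))
E
```

```text
3.95 [-0.67  0.34  1.68  0.    1.11 -0.44] [ 454.82041489 -209.87311331  149.42765231] [ 2.48520846e-04  9.93338429e-01 -1.15232007e-01  5.36001209e-04]
```

View pics/w2z.png

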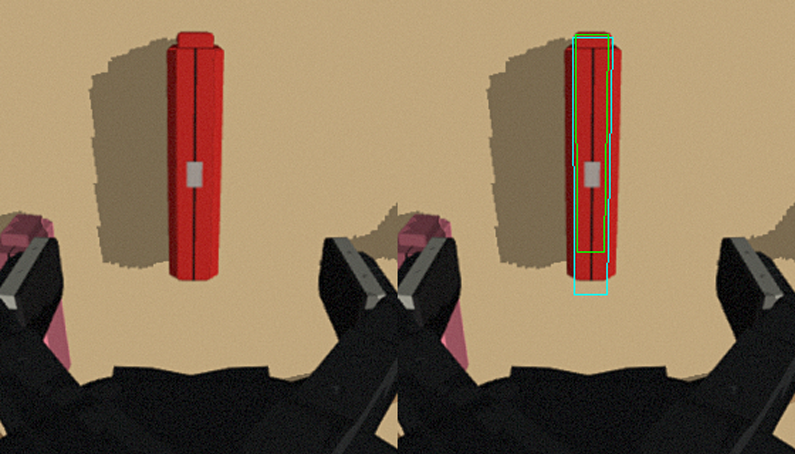

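```bash
python3 - <<'E'
from h import *
import pickle
ci=pickle.load(open("w2.pkl","rb"))
pts=[((-15,75,51),(168,50)),((15,75,51),(223,48)),((-15,-75,51),(169,274)),((15,-75,51),(217.5,274)),((0,75,56),(195.5,45)),((0,-75,56),(194,280))]
o=[(a,np.array(b)/1.42+[149.8,99.8]) for a,b in pts]
def W(p,a):
    c,s=np.cos(p[2]),np.sin(p[2]);return np.array([p[0]+c*a[0]-s*a[1],p[1]+s*a[0]+c*a[1],a[2]])
f=lambda p:np.concatenate([proj(ci,W(p,a),True)[0]-b for a,b in o])
r=least_squares(f,[455,-217,-.235],x_scale=[10,10,.1]);print(r.x,f(r.x).reshape(-1,2).round(1).tolist())
a=r.x[2]
plan([455,-210,150],tool([0,0,-1],[np.cos(-.235),np.sin(-.235),0]),[r.x[0],r.x[1],75],tool([0,0,-1],[np.cos(a),np.sin(a),0]))
E
```

```text
[ 4.55419114e+02 -2.17123489e+02 -2.35300700e-01] [[-1.1, -9.5], [1.1, -7.8], [0.1, 11.2], [0.3, 11.3], [0.0, -5.7], [-0.3, 10.3]]
2 [[[0.0014, 0.0046, 0.05], [0.0, 0.0, 0.0]], [[0.0014, 0.0045, 0.05], [0.0, 0.0, 0.0]]]
end [ 455.5 -217.1   75. ] [0.0, 0.9931, -0.1172, 0.0]
```

```bash
python3 - <<'E'
from rig import ctrl,cams
from h import *
ct=cams.camera_info("top")
for p in ((351,286),(351,293),(397,294),(397,301)): 
    w=onz(ct,p,53); d=w[:2]-[455.4,-217.1]; a=-.235; print(w, d@[np.cos(a),np.sin(a)], d@[-np.sin(a),np.cos(a)])
plan([455.5,-217.1,75],tool([0,0,-1],[np.cos(-.235),np.sin(-.235),0]),[455.4,-217.1,37],tool([0,0,-1],[np.cos(-.235),np.sin(-.235),0]))
E
```

```text
[ 335.69333398 -233.79518244   53.        ] -112.52909333775088 -44.10916185237794
[ 313.85990844 -233.29426795   53.        ] -133.87904721627754 -48.7057753135321
[ 309.21492415 -377.66889869   53.        ] -104.77974100206339 -190.1937262509917
[ 287.43874663 -377.00534687   53.        ] -126.11188932833797 -194.61884277362302
1 [[[-0.0001, 0.0, 0.0507], [0.0, 0.0, 0.0]]]
end [ 455.4 -217.1   37. ] [0.0, 0.9931, -0.1172, 0.0]
```

Request:
{"method": "play_rows", "body": {"steps": [[[0.0014,0.0046,0.05],[0,0,0]],[[0.0014,0.0045,0.05],[0,0,0]],[[0,0,0.025],[0,0,0]],[[0,0,0.0257],[0,0,0]],[[0,0,0],[0,0,0]],[[0,0,0],[0,0,0]]]}}

```text
time_s: 4.6
eef_pos: [455.8, -216.9, 36.6]
ee_rot: [0.0, 0.993, -0.115, 0.0]
force: [-0.1, -0.4, 0.5]
grip_width: 1.001
```

Request:
{"method": "play_rows", "body": {"steps": [[[0,0,0],[0,0,0]],[[0,0,0],[0,0,0]],[[0,0,0],[0,0,0]],[[0,0,0],[0,0,0]],[[0,0,0],[0,0,0]],[[0,0,0],[0,0,0]],[[0,0,0],[0,0,0]],[[0,0,0],[0,0,0]]], "grip": 1, "squeeze": 90}}

```text
time_s: 5.4
eef_pos: [455.6, -217.3, 36.4]
ee_rot: [0.0, 0.993, -0.115, 0.001]
force: [-1.7, 0.9, 6.9]
grip_width: 0.322
```

```bash
cat >> h.py <<'E'
TY=.247; MO=np.array([650.5,78.5,165.])
c_,s_=np.cos(TY),np.sin(TY)
INS=np.array([.6428*c_,.6428*s_,-.766]); UP=np.array([.766*c_,.766*s_,.6428]); LAT=np.array([-s_,c_,0])
RI=tool(INS,UP)
RG=tool([0,0,-1],[np.cos(-.235),np.sin(-.235),0])
E
python3 - <<'E'
from h import *
p,r=plan([455.4,-217.1,37],RG,[455,-190,190],RG)
p,r=plan(p,r,MO-80*INS,RI,vmax=35,wmax=6)
E
```

```text
4 [[[-0.0022, -0.0088, -0.051], [0.0, 0.0, 0.0]], [[-0.0023, -0.0087, -0.051], [0.0, 0.0, 0.0]], [[-0.0022, -0.0088, -0.051], [0.0, 0.0, 0.0]], [[-0.0022, -0.0087, -0.051], [0.0, 0.0, 0.0]]]
end [ 455. -190.  190.] [0.0, 0.9931, -0.1172, 0.0]
9 [[[0.0122, -0.0419, -0.0054], [0.024, 0.097, -0.065]], [[0.0146, -0.0413, -0.0035], [0.024, 0.097, -0.066]], [[0.0169, -0.0405, -0.0016], [0.023, 0.096, -0.065]], [[0.019, -0.0397, 0.0004], [0.024, 0.097, -0.066]], [[0.021, -0.0385, 0.0028], [0.024, 0.097, -0.065]], [[0.0225, -0.0374, 0.0051], [0.024, 0.097, -0.065]], [[0.024, -0.036, 0.0076], [0.024, 0.097, -0.066]], [[0.0251, -0.0347, 0.0101], [0.023, 0.097, -0.065]], [[0.026, -0.0331, 0.0127], [0.024, 0.096, -0.065]]]
end [600.6  66.  226.3] [-0.0421, 0.9326, 0.1156, 0.3393]
```

Request:
{"method": "play_rows", "body": {"steps": [[[-0.001,-0.004,-0.025],[0,0,0]],[[-0.002,-0.008,-0.045],[0,0,0]],[[-0.002,-0.008,-0.045],[0,0,0]],[[-0.002,-0.008,-0.045],[0,0,0]],[[-0.002,-0.007,-0.044],[0,0,0]],[[0,0,0],[0,0,0]],[[0,0,0],[0,0,0]]]}}

```text
time_s: 6.1
eef_pos: [454.6, -189.9, 188.6]
ee_rot: [0.0, 0.993, -0.115, 0.0]
force: [-0.2, 1.1, -1.6]
grip_width: 0.323
```

```bash
python3 - <<'E'
from rig import ctrl, cams
from h import *
s=ctrl.sense();im=cams.capture("wrist")[:,:,::-1];cv2.imwrite("pics/w3.png",im)
print(s["time_s"],s["joints"].round(2),s["eef_pos"],s["ee_rot"],s["grip_width"])
E
```

```text
6.1 [-0.63  0.28  1.66 -0.    1.2  -0.4 ] [ 454.64194923 -189.93144751  188.5882654 ] [ 1.51559236e-04  9.93358196e-01 -1.15062749e-01  1.89345370e-04] 0.32339418481311993
```

View pics/w3.png

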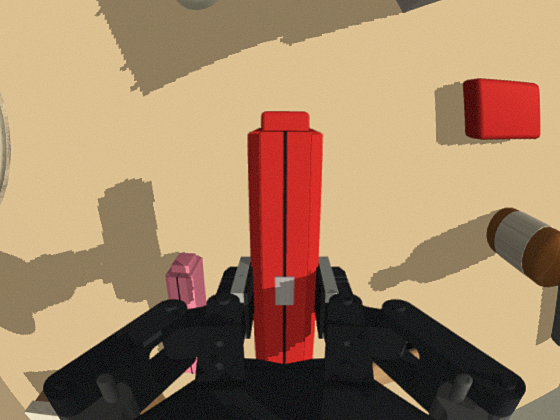

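The case is held straight, with its latch centred between the pads at (285,290). Moving to the pre-insert pose.

Request:
{"method": "play_rows", "body": {"steps": [[[0.0122,-0.042,-0.0054],[0.024,0.097,-0.065]],[[0.0146,-0.0413,-0.0035],[0.024,0.097,-0.066]],[[0.017,-0.0405,-0.0016],[0.023,0.096,-0.065]],[[0.019,-0.0397,0.0004],[0.024,0.097,-0.066]],[[0.021,-0.0385,0.0028],[0.024,0.097,-0.065]],[[0.0225,-0.0374,0.0051],[0.024,0.097,-0.065]],[[0.024,-0.036,0.0076],[0.024,0.097,-0.066]],[[0.025,-0.0347,0.0101],[0.023,0.097,-0.065]],[[0.026,-0.033,0.0127],[0.024,0.096,-0.065]],[[0,0,0],[0,0,0]],[[0,0,0],[0,0,0]],[[0,0,0],[0,0,0]]]}}

```text
time_s: 7.35
eef_pos: [599.1, 65.7, 224.2]
ee_rot: [-0.043, 0.933, 0.117, 0.338]
force: [0.4, 0.9, -0.1]
grip_width: 0.326
```

```bash
python3 - <<'E'
from rig import ctrl, cams
from h import *
import pickle
s=ctrl.sense();ci=cams.camera_info("wrist");im=cams.capture("wrist")[:,:,::-1].copy();cv2.imwrite("pics/w4.png",im)
sc=cams.capture("scene")[:,:,::-1];cv2.imwrite("pics/s4.png",sc); cs=cams.camera_info("scene")
print(s["time_s"],s["joints"].round(2),s["eef_pos"],s["ee_rot"],s["grip_width"])
r=Rq(s["ee_rot"]);d=s["eef_pos"]-MO;print("ins,up,lat",d@INS,d@UP,d@LAT,"rot err deg",np.degrees((RI.inv()*r).as_rotvec()))
def colp(y,x): return MO+x*UP+y*LAT-12*INS
C=[colp(90,-26.5),colp(90,26.5),colp(-90,26.5),colp(-90,-26.5)];I=[colp(86,-22.5),colp(86,22.5),colp(-86,22.5),colp(-86,-22.5)]
o=im.copy();q=sc.copy()
for P in (C,I):
    cv2.polylines(o,[np.round(proj(ci,P,True)).astype(int)],True,(0,255,0),1)
    cv2.polylines(q,[np.round(proj(cs,P)*8).astype(int)],True,(0,255,0),1,shift=3)
cv2.imwrite("pics/w4o.png",o);cv2.imwrite("pics/s4o.png",cv2.resize(np.hstack([sc[130:320,170:300],q[130:320,170:300]]),None,fx=3,fy=3,interpolation=cv2.INTER_CUBIC))
E
```

```text
7.35 [-0.21  0.2   1.83  0.58  0.54 -0.88] [599.08728791  65.73339983 224.1598431 ] [-0.04269073  0.93274881  0.11689431  0.33836795] 0.32585147091802596
ins,up,lat -79.36795628599378 -2.5499334027028135 0.19107093416039186 rot err deg [ 0.11677362 -0.12046381 -0.09189521]
```

View pics/w4o.png

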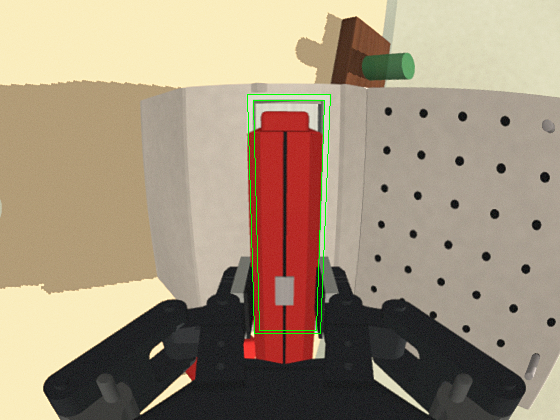

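View pics/s4o.png

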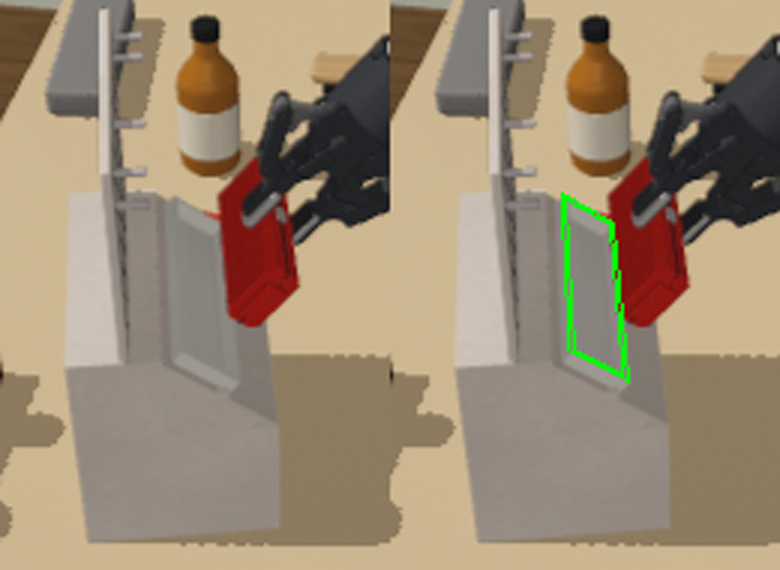

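Request:
{"method": "play_rows", "body": {"steps": [[[0.0035,0,0.005],[0,0,0]],[[0,0,0.008],[0,0,0]],[[0,0,0.008],[0,0,0]],[[0,0,0.008],[0,0,0]],[[0,0,0.008],[0,0,0]],[[0,0,0.008],[0,0,0]],[[0,0,0.007],[0,0,0]],[[0,0,0],[0,0,0]],[[0,0,0],[0,0,0]]]}}

```text
time_s: 8.35
eef_pos: [625.6, 73.3, 196.7]
ee_rot: [-0.043, 0.932, 0.118, 0.339]
force: [-0.3, 0.2, -0.6]
grip_width: 0.325
```

```bash
cat > st.py <<'E'
from rig import ctrl, cams
from h import *
import sys
n=sys.argv[1]
s=ctrl.sense();im=cams.capture("wrist")[:,:,::-1];sc=cams.capture("scene")[:,:,::-1]
z=cv2.resize(sc[130:320,170:330],None,fx=2.2,fy=2.2,interpolation=cv2.INTER_CUBIC)
b=np.zeros((420,800,3),np.uint8);b[:,:440]=im[:,60:500];b[:z.shape[0],445:445+352]=z
cv2.imwrite(f"pics/{n}.png",b)
r=Rq(s["ee_rot"]);d=s["eef_pos"]-MO;print(s["time_s"],"ins,up,lat",d@INS,d@UP,d@LAT,"rot",np.degrees((RI.inv()*r).as_rotvec()).round(2),"F ins/up/lat",(s["force"]@INS).round(1),(s["force"]@UP).round(1),(s["force"]@LAT).round(1),s["grip_width"])
E
python3 st.py c5
```

```text
8.35 ins,up,lat -40.60343463975484 0.8549220671620185 1.0799030098986893 rot [ 0.15 -0.02 -0.17] F ins/up/lat 0.3 -0.5 0.2 0.3253638495557672
```

View pics/c5.png

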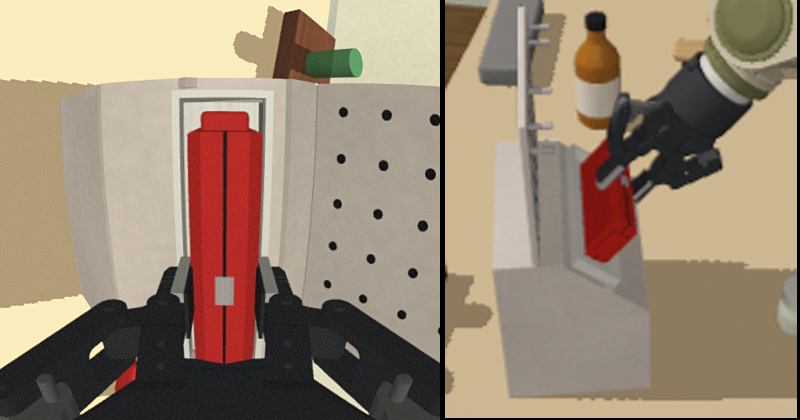

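Centred in the mouth with no contact force. Pushing on.

Request:
{"method": "play_rows", "body": {"steps": [[[0,0,0.006],[0,0,0]],[[0,0,0.006],[0,0,0]],[[0,0,0.006],[0,0,0]],[[0,0,0.006],[0,0,0]],[[0,0,0.006],[0,0,0]],[[0,0,0.002],[0,0,0]],[[0,0,0],[0,0,0]],[[0,0,0],[0,0,0]]]}}

```text
time_s: 9.25
eef_pos: [639.4, 77.2, 176.8]
ee_rot: [-0.043, 0.933, 0.118, 0.338]
force: [-11.1, -3.9, 0.3]
grip_width: 0.32
```

```bash
python3 st.py c6
```

```text
9.25 ins,up,lat -16.206977093829014 -0.8800110039923904 1.4419303830543597 rot [ 0.22 -0.21 -0.17] F ins/up/lat -7.8 -8.8 -1.0 0.32025121345959434
```

View pics/c6.png

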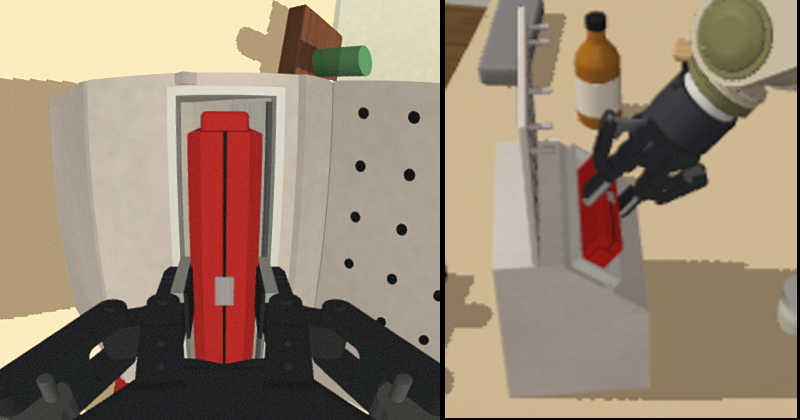

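Request:
{"method": "play_rows", "body": {"steps": [[[0.002,0,0.003],[0,0,0]],[[0.001,0,0.002],[0,0,0]],[[0,0,0.001],[0,0,0]],[[0,0,0],[0,0,0]]]}}

```text
time_s: 9.75
eef_pos: [643.6, 78.4, 174.9]
ee_rot: [-0.043, 0.933, 0.118, 0.337]
force: [-14.0, -3.6, 3.5]
grip_width: 0.323
```

```bash
python3 st.py c7
```

```text
9.75 ins,up,lat -11.885165383268175 1.2606642785382072 1.5690439844988544 rot [ 0.24 -0.23 -0.18] F ins/up/lat -12.0 -8.8 -0.1 0.32259429505894543
```

View pics/c7.png

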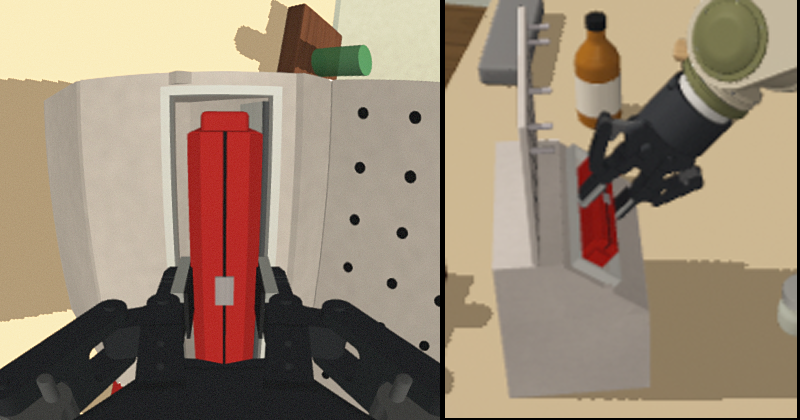

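Request:
{"method": "play_rows", "body": {"steps": [[[0,0,0.002],[0,0,0]],[[0,0,0.002],[0,0,0]],[[0,0,0],[0,0,0]]]}}

```text
time_s: 10.15
eef_pos: [645.4, 79.0, 171.9]
ee_rot: [-0.044, 0.933, 0.118, 0.337]
force: [-8.3, -3.1, -2.3]
grip_width: 0.324
```

```bash
python3 st.py c8
```

```text
10.15 ins,up,lat -8.375663420185633 0.7434590253247453 1.7333931937702087 rot [ 0.26 -0.28 -0.16] F ins/up/lat -3.9 -8.2 -0.9 0.324142883321058
```

Request:
{"method": "play_rows", "body": {"steps": [[[0,0,0.002],[0,0,0]],[[0,0,0.001],[0,0,0]],[[0,0,0],[0,0,0]]]}}

```text
time_s: 10.55
eef_pos: [646.8, 79.4, 170.2]
ee_rot: [-0.044, 0.933, 0.118, 0.337]
force: [-7.6, -2.7, -2.5]
grip_width: 0.323
```

```bash
python3 st.py c9
```

```text
10.55 ins,up,lat -6.143988247819257 0.74802780495403 1.7701107530675655 rot [ 0.27 -0.28 -0.17] F ins/up/lat -3.2 -7.7 -0.8 0.3230677187885878
```

View pics/c9.png

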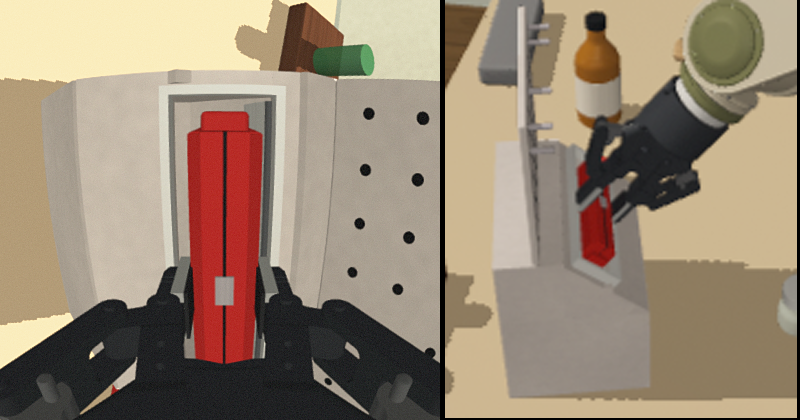

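Request:
{"method": "play_rows", "body": {"steps": [[[0,0,0.002],[0,0,0]],[[0,0,0],[0,0,0]]]}}

```text
time_s: 10.85
eef_pos: [647.2, 79.6, 169.8]
ee_rot: [-0.044, 0.933, 0.118, 0.337]
force: [-24.6, -6.1, 8.9]
grip_width: 0.323
```

```bash
python3 st.py c10
```

```text
10.85 ins,up,lat -5.524533987285305 0.823662901991628 1.8194320351208397 rot [ 0.28 -0.27 -0.19] F ins/up/lat -23.1 -13.7 0.1 0.3232394822222613
```

Fingertips now touch the collar, with the case's leading edge about 31 mm in. Releasing with a small opening.

Request:
{"method": "play_rows", "body": {"steps": [[[0,0,0],[0,0,0]],[[0,0,0],[0,0,0]],[[0,0,0],[0,0,0]],[[0,0,0],[0,0,0]]], "grip": 0.45, "squeeze": 40}}

```text
time_s: 11.35
eef_pos: [646.7, 79.5, 168.6]
ee_rot: [-0.044, 0.933, 0.118, 0.336]
force: [-23.0, -7.0, 3.3]
grip_width: 0.389
```

```bash
python3 st.py c11
```

```text
11.35 ins,up,lat -4.985138206751816 -0.2665760074418791 1.8528384347251214 rot [ 0.3  -0.38 -0.15] F ins/up/lat -17.9 -16.2 -1.1 0.3889784707396195
```

View pics/c11.png

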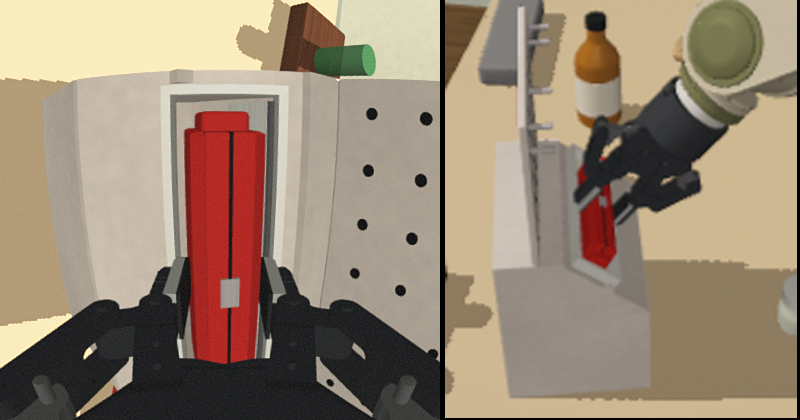

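Request:
{"method": "play_rows", "body": {"steps": [[[0,0,-0.001],[0,0,0]],[[0,0,0],[0,0,0]],[[0,0,0],[0,0,0]]]}}

```text
time_s: 11.75
eef_pos: [646.7, 79.5, 168.7]
ee_rot: [-0.044, 0.933, 0.118, 0.336]
force: [-11.6, -2.9, -5.1]
grip_width: 0.394
```

```bash
python3 st.py c12
```

```text
11.75 ins,up,lat -5.046723668422462 -0.306161021087967 1.865129156899308 rot [ 0.3  -0.39 -0.13] F ins/up/lat -3.8 -12.4 0.1 0.3942101580537181
```

View pics/c12.png

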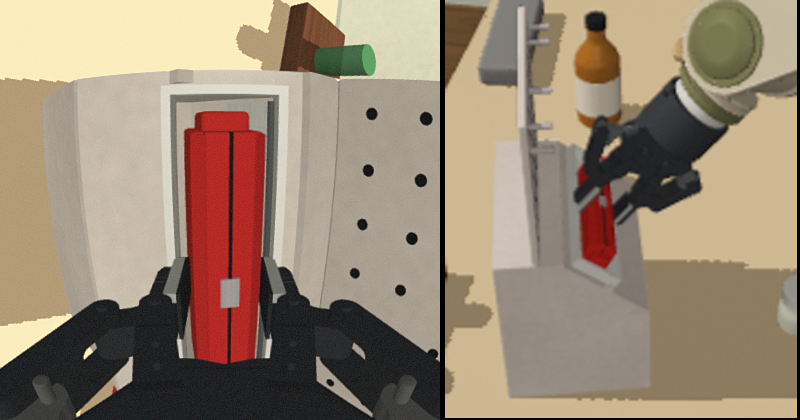

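Request:
{"method": "play_rows", "body": {"steps": [[[0,0,-0.003],[0,0,0]],[[0,0,-0.003],[0,0,0]],[[0,0,0],[0,0,0]]]}}

```text
time_s: 12.15
eef_pos: [645.2, 79.0, 170.3]
ee_rot: [-0.044, 0.934, 0.117, 0.336]
force: [28.1, 7.0, -33.1]
grip_width: 0.395
```

```bash
python3 st.py c13
```

```text
12.15 ins,up,lat -7.320904003774466 -0.41598776833611006 1.8171170221542827 rot [ 0.28 -0.4  -0.05] F ins/up/lat 44.0 0.9 -0.1 0.39495541491611014
```

View pics/c13.png

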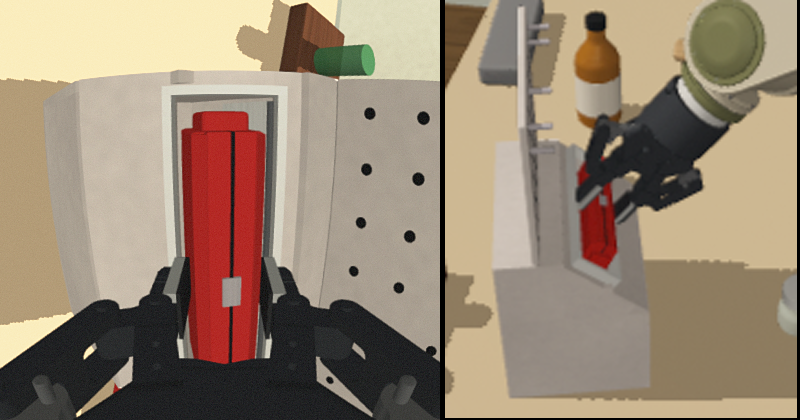

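Request:
{"method": "play_rows", "body": {"steps": [[[0,0,0.004],[0,0,0]],[[0,0,0],[0,0,0]],[[0,0,0],[0,0,0]]], "grip": 0.63, "squeeze": 20}}

```text
time_s: 12.55
eef_pos: [645.7, 79.2, 169.9]
ee_rot: [-0.044, 0.933, 0.118, 0.336]
force: [-11.1, -2.7, -4.9]
grip_width: 0.372
```

```bash
python3 st.py c14
```

```text
12.55 ins,up,lat -6.638717700534648 -0.21140379662229236 1.8743574802869147 rot [ 0.3  -0.38 -0.14] F ins/up/lat -3.6 -11.9 0.1 0.37205533039896294
```

View pics/c14.png

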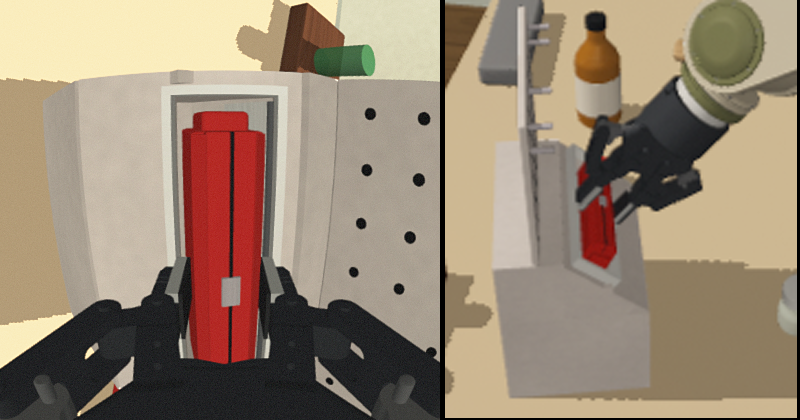

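Request:
{"method": "play_rows", "body": {"steps": [[[0,0,-0.002],[0,0,0]],[[0,0,-0.002],[0,0,0]],[[0,0,-0.002],[0,0,0]],[[0,0,0],[0,0,0]]]}}

```text
time_s: 13.05
eef_pos: [643.1, 78.7, 173.3]
ee_rot: [-0.044, 0.933, 0.118, 0.336]
force: [-4.7, -2.2, -16.5]
grip_width: 0.374
```

```bash
python3 st.py c15
```

```text
13.05 ins,up,lat -10.920765522929223 -0.12004425062355582 2.014123871622839 rot [ 0.31 -0.38 -0.15] F ins/up/lat 9.4 -14.5 -0.9 0.37436085407019126
```

View pics/c15.png

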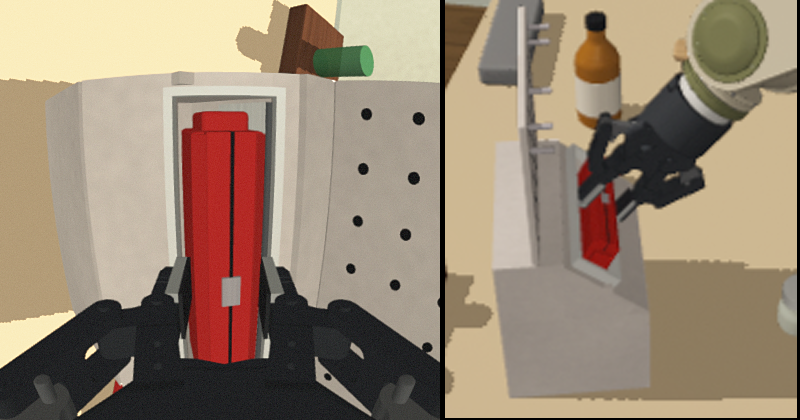

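Request:
{"method": "play_rows", "body": {"steps": [[[0,0,0],[0,0,0]],[[0,0,0],[0,0,0]],[[0,0,0],[0,0,0]]], "grip": 0.5}}

```text
time_s: 13.45
eef_pos: [645.9, 78.2, 178.2]
ee_rot: [-0.042, 0.932, 0.118, 0.341]
force: [-5.8, -0.1, 0.7]
grip_width: 0.498
```

```bash
python3 st.py c16
```

```text
13.45 ins,up,lat -13.079813356853078 4.998389760588263 0.8428984210621675 rot [ 0.08  0.19 -0.2 ] F ins/up/lat -4.2 -3.9 1.3 0.4975030276968903
```

View pics/c16.png

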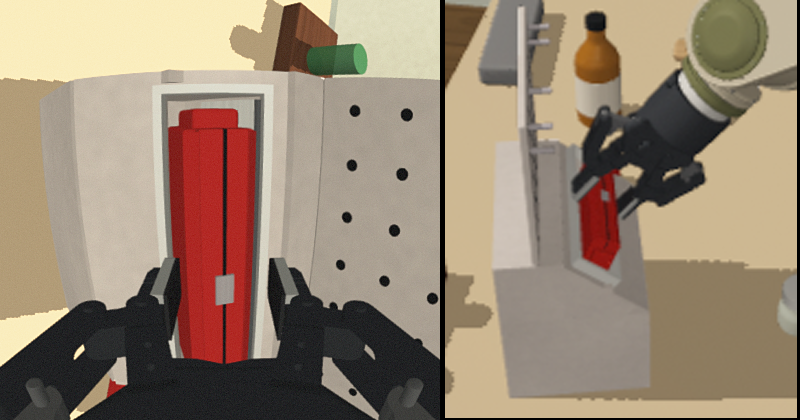

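Request:
{"method": "play_rows", "body": {"steps": [[[0,0,-0.008],[0,0,0]],[[0,0,-0.015],[0,0,0]],[[0,0,-0.03],[0,0,0]],[[0,0,-0.02],[0,0,0]],[[0,0,0],[0,0,0]],[[0,0,0],[0,0,0]]]}}

```text
time_s: 14.15
eef_pos: [611.2, 69.3, 219.1]
ee_rot: [-0.042, 0.932, 0.117, 0.34]
force: [0.6, 0.5, -0.6]
grip_width: 0.503
```

Request:
{"method": "play_rows", "body": {"steps": [[[0,0,0],[0,0,0]],[[0,0,0],[0,0,0]],[[0,0,0],[0,0,0]],[[0,0,0],[0,0,0]],[[0,0,0],[0,0,0]],[[0,0,0],[0,0,0]]], "grip": 1, "squeeze": 60}}

```text
time_s: 14.75
eef_pos: [610.9, 69.5, 218.2]
ee_rot: [-0.043, 0.932, 0.118, 0.339]
force: [-0.4, 0.2, 0.9]
grip_width: -0.001
```

```bash
python3 st.py c17; python3 - <<'E'
from rig import ctrl,cams
import cv2,pickle
pickle.dump((cams.camera_info("wrist"),ctrl.sense()),open("w17.pkl","wb"))
im=cams.capture("wrist")[:,:,::-1];cv2.imwrite("pics/w17.png",im);cv2.imwrite("pics/w17z.png",cv2.resize(im[60:420,150:430],None,fx=1.66,fy=1.66,interpolation=cv2.INTER_CUBIC))
E
```

```text
14.75 ins,up,lat -66.81516612499092 3.0671151207829297 1.0053826280475124 rot [ 0.15 -0.02 -0.17] F ins/up/lat -0.9 0.3 0.3 -0.0014555997937953263
```

View pics/c17.png

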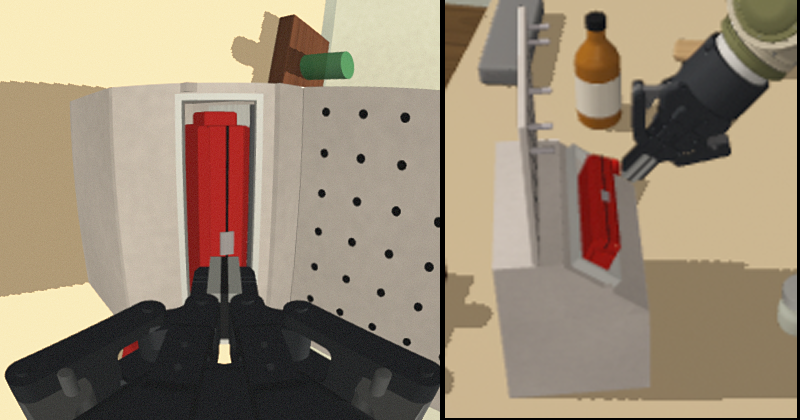

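View pics/w17z.png

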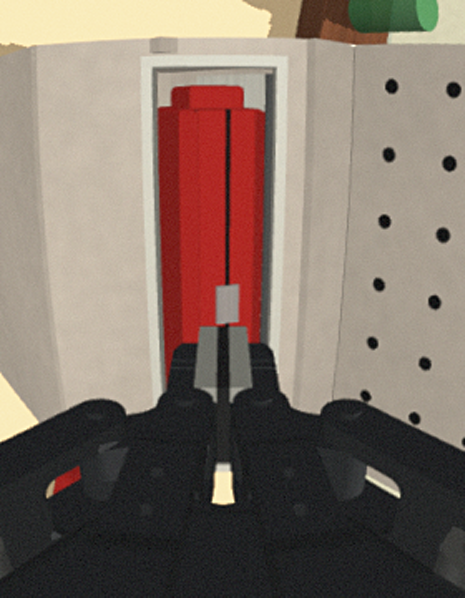

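```bash
python3 - <<'E'
from h import *
import pickle
ci,s=pickle.load(open("w17.pkl","rb"))
for nm,px,ds in (("latch",(228,305),(-10,-20,-28)),("seam far",(228,112),(-10,-20,-28)),("left far",(160,108),(0,-10,-20)),("right far",(264,112),(0,-10,-20)),("collar far L out",(141,57),(-12,)),("collar far R out",(288,56),(-12,)),("left near",(168,380),(0,-10))):
    p=np.array(px)/1.66+[149.8,59.8];v=ray(ci,p,True);o=ci["xyz"]
    for d in ds:
        P=o+v*((d-(o-MO)@INS)/(v@INS))-MO;print(nm,d,"up",(P@UP).round(1),"lat",(P@LAT).round(1))
E
```

```text
latch -10 up 5.1 lat -6.1
latch -20 up 5.0 lat -2.0
latch -28 up 4.9 lat 1.3
seam far -10 up 4.8 lat 69.3
seam far -20 up 4.7 lat 69.6
seam far -28 up 4.6 lat 69.8
left far 0 up -21.3 lat 70.7
left far -10 up -20.2 lat 71.0
left far -20 up -19.0 lat 71.2
right far 0 up 18.7 lat 69.2
right far -10 up 17.9 lat 69.4
right far -20 up 17.2 lat 69.7
collar far L out -12 up -26.7 lat 90.0
collar far R out -12 up 26.3 lat 90.3
left near 0 up -21.3 lat -46.7
left near -10 up -20.1 lat -40.8
```

Case stayed pinched in the mouth: rear edge at about -25 mm, latch 5 mm up-slope and laterally central. Fingers are shut, so I'll push.

Request:
{"method": "play_rows", "body": {"steps": [[[0.001,0,0.015],[0,0,0]],[[0,0,0.015],[0,0,0]],[[0,0,0.01],[0,0,0]],[[0,0,0.008],[0,0,0]],[[0,0,0.008],[0,0,0]],[[0,0,0.008],[0,0,0]],[[0,0,0],[0,0,0]]]}}

```text
time_s: 15.6
eef_pos: [641.8, 77.3, 181.6]
ee_rot: [-0.043, 0.932, 0.117, 0.339]
force: [-0.2, -0.6, 1.5]
grip_width: -0.001
```

```bash
python3 st.py c18
```

```text
15.6 ins,up,lat -18.368926715333924 3.9699547041577206 1.0183104559024028 rot [ 0.14 -0.01 -0.16] F ins/up/lat -1.3 0.7 -0.5 -0.0010574141510531862
```

View pics/c18.png

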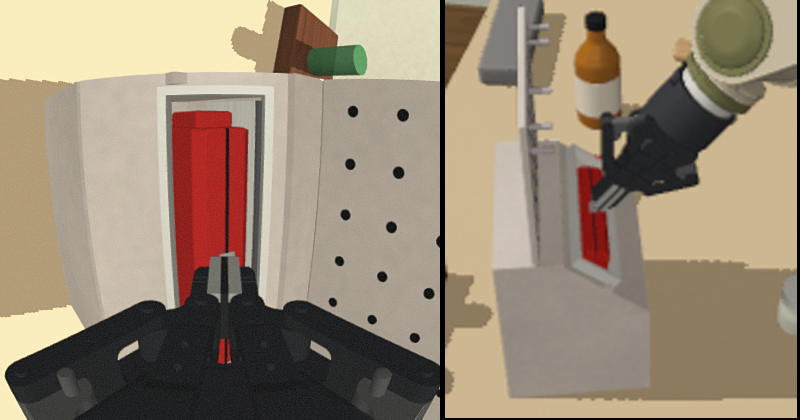

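Request:
{"method": "play_rows", "body": {"steps": [[[0,0,0.006],[0,0,0]],[[0,0,0.006],[0,0,0]],[[0,0,0.006],[0,0,0]],[[0,0,0.006],[0,0,0]],[[0,0,0],[0,0,0]]]}}

```text
time_s: 16.2
eef_pos: [652.5, 80.3, 167.3]
ee_rot: [-0.043, 0.933, 0.118, 0.339]
force: [-0.4, -0.2, 0.7]
grip_width: -0.0
```

```bash
python3 st.py c19
```

```text
16.2 ins,up,lat -0.2261731726023976 3.2806093626509165 1.2668666044274406 rot [ 0.17 -0.08 -0.15] F ins/up/lat -0.8 0.1 -0.0 -8.406013879980812e-05
```

View pics/c19.png

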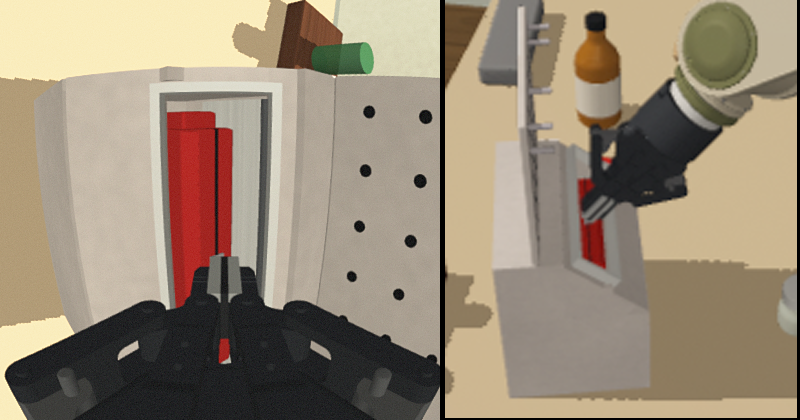

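Request:
{"method": "play_rows", "body": {"steps": [[[0,0,-0.012],[0,0,0]],[[-0.008,0,-0.01],[0,0,0]],[[0,0,0],[0,0,0]]]}}

```text
time_s: 16.6
eef_pos: [636.8, 76.2, 177.5]
ee_rot: [-0.043, 0.932, 0.117, 0.339]
force: [-0.2, -0.3, -0.4]
grip_width: -0.001
```

```bash
python3 st.py c20; python3 - <<'E'
from rig import ctrl,cams
import cv2,pickle
pickle.dump((cams.camera_info("wrist"),ctrl.sense()),open("w20.pkl","wb"))
im=cams.capture("wrist")[:,:,::-1];cv2.imwrite("pics/w20z.png",cv2.resize(im[60:320,180:400],None,fx=2.3,fy=2.3,interpolation=cv2.INTER_CUBIC))
E
```

```text
16.6 ins,up,lat -18.466019811300747 -2.514376688669626 1.1285647231818796 rot [ 0.13  0.   -0.17] F ins/up/lat 0.1 -0.4 -0.2 -0.0012284697355072214
```

View pics/w20z.png

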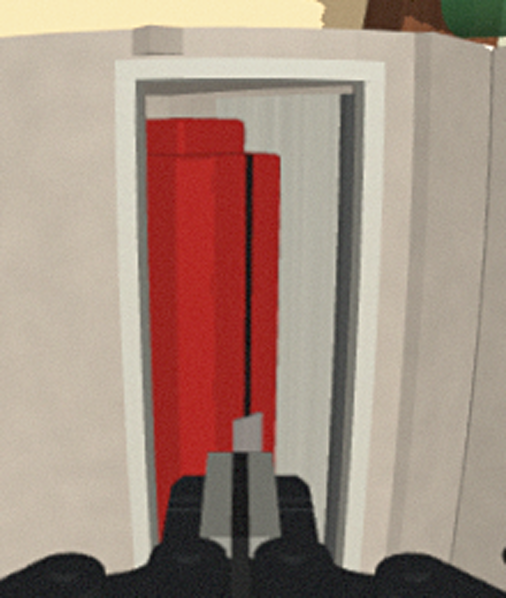

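View pics/c20.png

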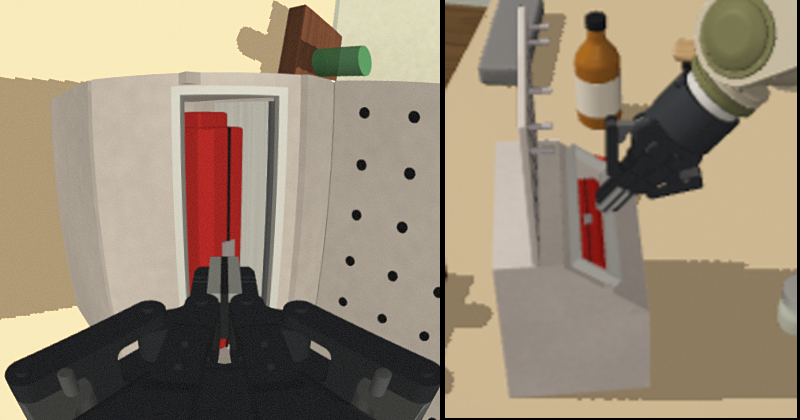

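```bash
python3 - <<'E'
from h import *
import pickle
ci,s=pickle.load(open("w20.pkl","rb"))
for d in (-15,-10,-5,0,5,10):
    r=[]
    for px in ((248,432),(249,153),(280,155),(217,155),(178,155),(147,155)):
        p=np.array(px)/2.3+[179.8,59.8];v=ray(ci,p,True);o=ci["xyz"]
        P=o+v*((d-(o-MO)@INS)/(v@INS))-MO;r.append(((P@UP).round(1),(P@LAT).round(1)))
    print(d,r, "len",r[1][1]-r[0][1])
ci,s=pickle.load(open("w17.pkl","rb"))
E
```

```text
-15 [(np.float64(-0.4), np.float64(13.9)), (np.float64(-0.5), np.float64(71.4)), (np.float64(5.4), np.float64(71.0)), (np.float64(-6.7), np.float64(71.0)), (np.float64(-14.2), np.float64(71.0)), (np.float64(-20.2), np.float64(71.1))] len 57.50000000000001
-10 [(np.float64(-0.4), np.float64(11.7)), (np.float64(-0.5), np.float64(71.2)), (np.float64(5.7), np.float64(70.9)), (np.float64(-6.8), np.float64(70.8)), (np.float64(-14.6), np.float64(70.9)), (np.float64(-20.8), np.float64(71.0))] len 59.5
-5 [(np.float64(-0.3), np.float64(9.6)), (np.float64(-0.4), np.float64(71.1)), (np.float64(6.0), np.float64(70.7)), (np.float64(-7.0), np.float64(70.7)), (np.float64(-15.0), np.float64(70.7)), (np.float64(-21.5), np.float64(70.8))] len 61.49999999999999
0 [(np.float64(-0.2), np.float64(7.5)), (np.float64(-0.4), np.float64(71.0)), (np.float64(6.2), np.float64(70.6)), (np.float64(-7.1), np.float64(70.5)), (np.float64(-15.4), np.float64(70.6)), (np.float64(-22.1), np.float64(70.7))] len 63.5
5 [(np.float64(-0.2), np.float64(5.4)), (np.float64(-0.3), np.float64(70.8)), (np.float64(6.5), np.float64(70.4)), (np.float64(-7.3), np.float64(70.4)), (np.float64(-15.8), np.float64(70.4)), (np.float64(-22.7), np.float64(70.5))] len 65.39999999999999
10 [(np.float64(-0.1), np.float64(3.3)), (np.float64(-0.2), np.float64(70.7)), (np.float64(6.7), np.float64(70.3)), (np.float64(-7.4), np.float64(70.2)), (np.float64(-16.3), np.float64(70.3)), (np.float64(-23.3), np.float64(70.4))] len 67.4
```

Request:
{"method": "play_rows", "body": {"steps": [[[0.002,0,0.01],[0,0,0]],[[0,0,0.01],[0,0,0]],[[0,0,0.008],[0,0,0]],[[0,0,0.008],[0,0,0]],[[0,0,0],[0,0,0]]]}}

```text
time_s: 17.25
eef_pos: [655.9, 81.2, 156.3]
ee_rot: [-0.043, 0.933, 0.118, 0.339]
force: [-0.1, 0.6, 0.7]
grip_width: 0.002
```

```bash
python3 st.py c21
```

```text
17.25 ins,up,lat 10.478359261939508 -1.0634228605043836 1.250119061614442 rot [ 0.17 -0.07 -0.16] F ins/up/lat -0.5 0.5 0.6 0.0020418087614871446
```

View pics/c21.png

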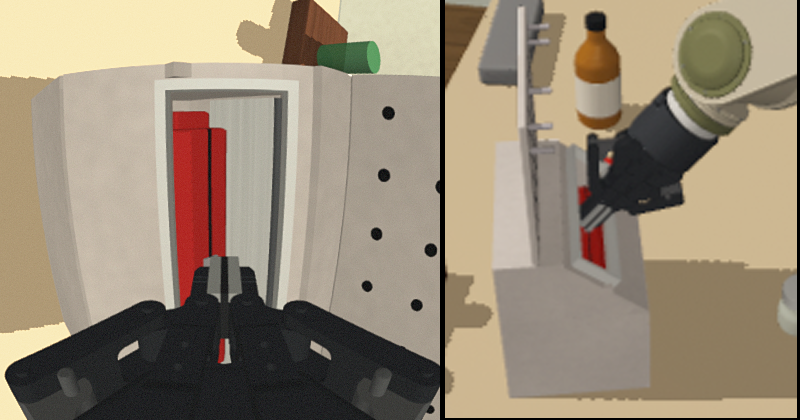

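Request:
{"method": "play_rows", "body": {"steps": [[[0,0,-0.012],[0,0,0]],[[-0.006,0,-0.012],[0,0,0]],[[-0.005,0,0],[0,0,0]],[[0,0,0],[0,0,0]]]}}

```text
time_s: 17.75
eef_pos: [637.8, 76.4, 165.7]
ee_rot: [-0.043, 0.932, 0.117, 0.339]
force: [0.5, -0.1, 0.4]
grip_width: -0.0
```

```bash
python3 st.py c22; python3 - <<'E'
from rig import ctrl,cams
import cv2,pickle
pickle.dump((cams.camera_info("wrist"),ctrl.sense()),open("w22.pkl","wb"))
im=cams.capture("wrist")[:,:,::-1];cv2.imwrite("pics/w22z.png",cv2.resize(im[60:320,180:400],None,fx=2.3,fy=2.3,interpolation=cv2.INTER_CUBIC))
E
```

```text
17.75 ins,up,lat -8.834128483455071 -9.396576059768705 1.071674722855148 rot [ 0.14 -0.02 -0.15] F ins/up/lat -0.0 0.6 -0.2 -0.00034510796128733217
```

View pics/w22z.png

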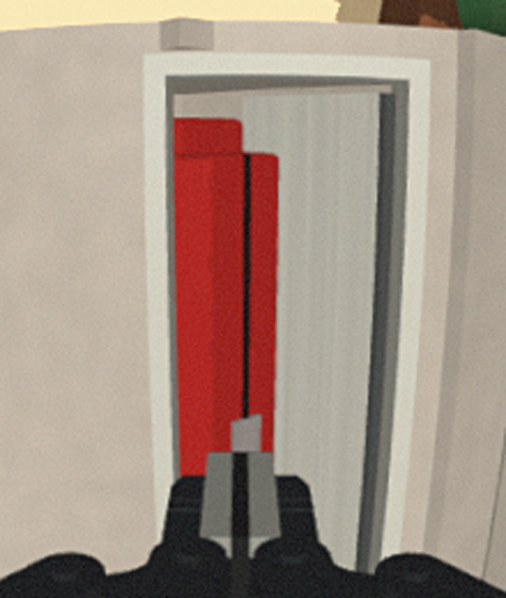

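View pics/c22.png

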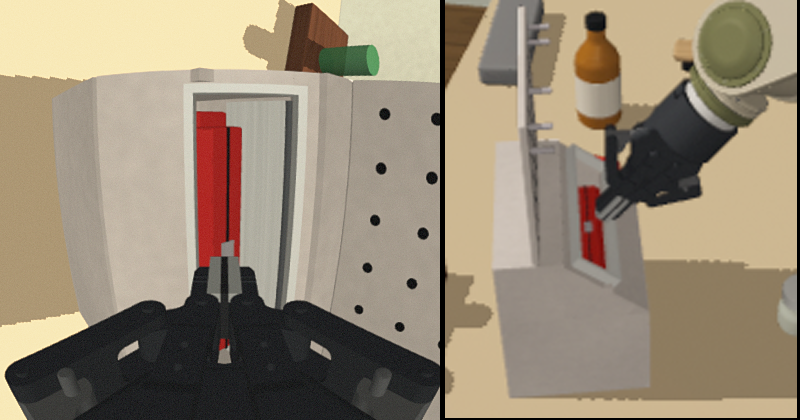

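Request:
{"method": "play_rows", "body": {"steps": [[[0.002,0,0.01],[0,0,0]],[[0.002,0,0.01],[0,0,0]],[[0,0,0.008],[0,0,0]],[[0,0,0.008],[0,0,0]],[[0,0,0.006],[0,0,0]],[[0,0,0],[0,0,0]]]}}

```text
time_s: 18.5
eef_pos: [660.1, 82.3, 142.7]
ee_rot: [-0.043, 0.933, 0.118, 0.339]
force: [-3.9, -2.1, 0.4]
grip_width: 0.002
```

```bash
python3 st.py c23
```

```text
18.5 ins,up,lat 23.63677978126231 -6.446517300304383 1.315046279718377 rot [ 0.17 -0.08 -0.16] F ins/up/lat -3.0 -3.0 -1.1 0.001709624164955302
```

View pics/c23.png

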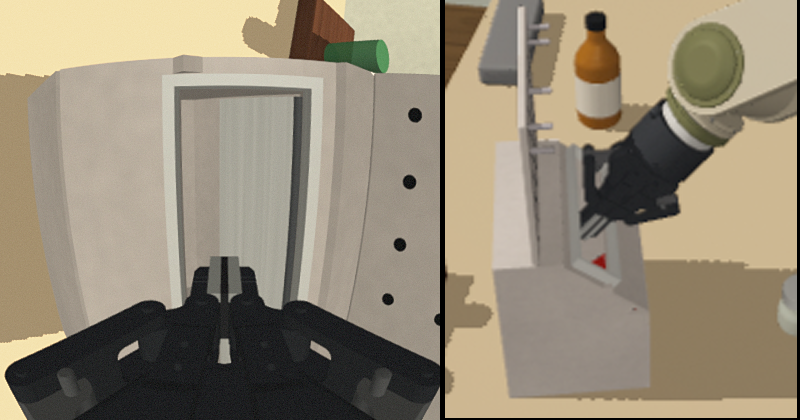

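The case has dropped inside and the fingers now hold the flap. Withdrawing.

Request:
{"method": "play_rows", "body": {"steps": [[[0,0,-0.015],[0,0,0]],[[0,0,-0.03],[0,0,0]],[[0,0,-0.04],[0,0,0]],[[0,0,-0.05],[0,0,0]],[[0,0,-0.05],[0,0,0]],[[0,0,-0.04],[0,0,0]],[[0,0,0],[0,0,0]],[[0,0,0],[0,0,0]],[[0,0,0],[0,0,0]]]}}

```text
time_s: 19.5
eef_pos: [555.2, 55.3, 272.0]
ee_rot: [-0.043, 0.933, 0.117, 0.339]
force: [0.0, -0.4, -0.2]
grip_width: 0.002
```

```bash
python3 st.py c24; python3 - <<'E'
from rig import ctrl,cams
import cv2
t=cams.capture("top")[:,:,::-1];cv2.imwrite("pics/t24.png",t)
E
```

```text
19.5 ins,up,lat -144.99860646277267 -6.367570546658187 0.8558117173042452 rot [ 0.17 -0.08 -0.14] F ins/up/lat 0.1 -0.2 -0.4 0.002112652608431343
```

View pics/c24.png

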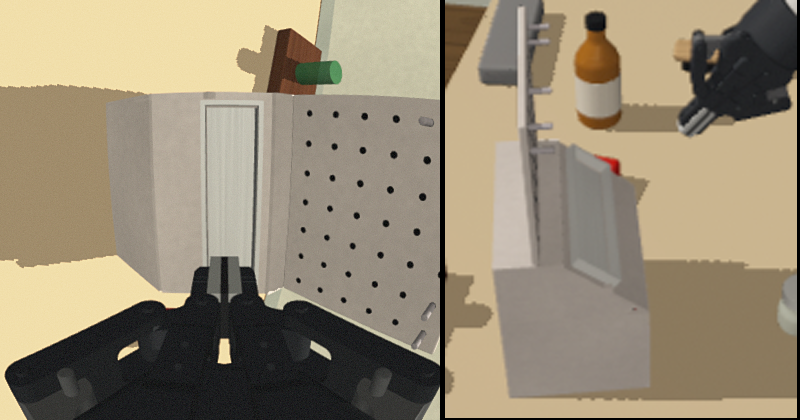

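View pics/t24.png

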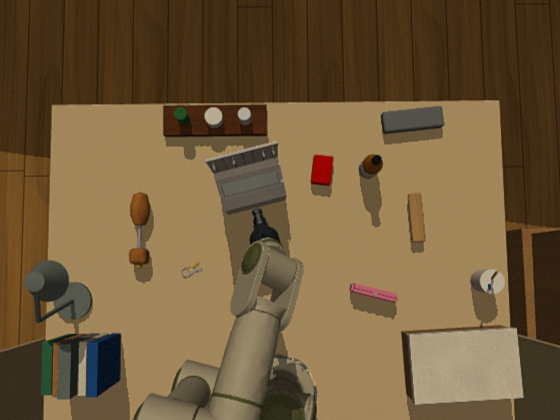

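```bash
python3 - <<'E'
from rig import ctrl,cams
print(ctrl.finish_job())
E
```

```text
the job is handed in; nothing more can be done
None
```

The sunglasses case is inside the tidy and the flap has sprung shut behind it. I handed the job in at about 20 s of the 54 s allowed.

- **How it went in:** I gripped the case by its upper edge and put it through the mouth long edge first until the fingertips met the collar. Then I let go, shut the fingers, and pushed it in three strokes until it dropped.
- **Last checks:** The final wrist and scene views show the flap closed with no red in the mouth. In the top view the case is gone from the shelf, and the soap box, bottle, brush, pink look-alike, keys and shoe tree look unmoved. The jar was partly hidden by the arm there, but the scene view still shows it in place. The gripper is clear of everything, and the measured force is near zero.
- **Not clean or not checked:**
  - The fingertips had entered the collar slightly, so my first attempt to open and withdraw jammed. The force reached about 44 N at the wrist through the fingers, and I fixed it by closing slightly before backing out.
  - The case tilted in the mouth while being pushed, so I moved the fingers sideways between strokes.
  - A small dark dot on the tidy's side in the scene view after the drop is unexplained.
  - I could not see the case itself once it was inside.

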